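# Stagger-stack the ring trays at the polishing bench

## Robot

A 6-joint arm with a two-finger parallel gripper is mounted at the origin on the work surface. World frame = base frame: x ahead of the robot, y to its left, z up, the work surface at z = 0. Lengths are in m, angles in degrees, forces in N, time in s.
With the tool pointing down it reaches from about 0.25 to 0.725 m from the base axis. Payload 9.7 kg.
Tool frame: the origin (TCP) lies at the very end of the fingers, on their centre line; the grasp point (between the pads) lies 19 mm behind it; z points along the fingers, y is the line along which they close (so a half turn about z gives the same grasp; the last joint's range is limited). The gripper opens to 85 mm and grips with 20 to 120 N. Pads are 22 mm wide; open, the fingers measure 114 mm over their backs; the gripper's body (76 mm by 85 mm) begins 54 mm behind the grasp point. The pads swing forward as they close: fully open they stand 13 mm farther back than shut.
Start: joints at [76.318, 4.979, 10.078, 95.1, 0, 90], TCP at [0.13, 0.534, 0.231] pointing down, gripper open.
Joint ranges: [-179.16, 179.16], [-48.56, 103.87], [-65.8, 70.77], [-126.05, 130.52], [-82.76, 87.17], [-180, 180]. Speed limits (degrees/s): [127.2, 127.2, 147.25, 180, 180, 180].

## Interface

Orientations are given as [roll, pitch, yaw] about the fixed x, y, z axes, in that order (R = Rz(yaw) Ry(pitch) Rx(roll)).
In Python, from workcell import bot, viewer, finder gives the robot as it stands. The module is installed in compiled form; this text tells all that it offers.
- The arm moves only by the shell command python3 -m inch 'ROWS' [FORCE]. ROWS is JSON, a list that holds one entry, the list of rows, each a list of 7 numbers: the opening in per cent of the stroke, from 0 (shut) to 100 (fully open), then the shift along the tool's x, y, z in mm, then the turn, a rotation vector about the tool's x, y, z in degrees. In form: [[[grip, tx, ty, tz, ax, ay, az], ...]]. A call has 1 to 8 rows; each row shifts and turns the commanded pose from where the row before left it, along the tool's axes as they then stand; what a row does not reach is not made up. A row lasts 1/8 s, in which the tool goes at most 62.5 mm and 10.7 degrees, less where a joint would pass 70% of its speed; a pose out of reach is approached as far as the arm can. A call with a gripper value outside its range is refused whole. The fingers move at their own pace and stop on an object; FORCE is the grip in N (left out, the last holds). Time passes only in rows, so rows that do not move let the fingers close. It gives the time, the measured TCP pose, the force, the opening and the grip force at its end, in the units of the state.
- bot.get_obs(): the state, without advancing time (a new reading comes with each control period).
- viewer.camera(name): name is "side" or "top" or "wrist"; returns a dict with "pixels" (400x640x3 uint8, red, green, blue), "vfov" (degrees; the focal length in pixels is half the picture's height over the tangent of half this angle, whatever the lens; pixels are square), "cx", "cy" (the principal point, pixels), "R" (3x3) and "t" (3): a world point X has camera coordinates R X + t. Camera axes: x right, y down, z forward; pixel columns grow to the right and rows downward; lengths in m; the calibration is good to about 2 mm. A picture is of the moment at which its call begins. There is no depth.
- bot.job_done(): hands the job in; it is judged then, once.
Trained networks look in the newest picture that a camera, given by its name, has taken for a name from the list of things; names that differ only in an ending like _2 or _b are one class to them, and where a whole thing is asked for, a point or a joint stands for the part that bears it (a point fixed in the world has none). Each returns a list of dicts, best first, with "conf" (0 to 1); they miss things now and then, are a little off and sometimes report something else, mostly with a low value. They report only what shows in the picture. A call takes as long as a camera call. They do not tell look-alikes from the thing itself.
- finder.outline_of(camera, thing): "pixels" (400x640 bool, what is visible of it) and "extent" ([centre column, centre row, width, height] in pixels, round what is visible of it).
- finder.mark_of(camera, thing): "position" ([column, row] in pixels: a listed point, or the origin of a listed thing).
The state is a dict: "time": time; "q": joint angles; "qd": joint speeds; "joint_efforts": joint torques, N m; "ee_pos": TCP position; "tcp_rot": TCP orientation; "wrist_force": force on the tool from outside, world axes, zero at the start; "torque": the same for the moment, N m; "opening": finger opening in m; "grasp_force": force on a finger pad.
Only numpy, scipy, OpenCV 4.12 (cv2) and the standard library are available. Lean on these libraries where they do the work, as an engineer would, in place of code of your own. Each camera call takes 0.05 s, during which the arm holds its last target. There are 200 camera calls.

## Task

Build a staggered stack of ring trays on the middle one (it has rings in it and is fixed to the bench), each one turned end for end from the one below and resting flat on its rims, sides in line, with one end close up against (not on) that tray's raised cross bar so that the short compartment stays open. First stack the empty tray lying on the bench; then lift the other tray out of its steel holder, lay it on its underside on the clear bench (stand it there and tip it over), let go, and take it up again to stack on top. Leave the compound bar, the buffing wheel and the tub where they are.

Things in the scene. Friction and masses are not known exactly. Their poses are not given: they have to be found in the camera images.
- bottom_center (a point): the bottom tray, fixed to the bench: open white plastic tray, 150 x 56 mm, 36 mm high to its rim, flat underside, walls 8 mm. Point: mid-length, mid-width, 18 mm above the underside; x along the length to the short-compartment end, y across the width, z from underside to open side. Its x points roughly to the robot's left. A few rings lie in it.
- bottom_bar (a point): middle of the top edge of that tray's raised cross bar (39 mm from the tray's centre towards its short-compartment end, 41 mm above its underside). In every tray this bar is 8 mm thick, its faces lie 32 and 40 mm from the tray's end, it stands 5 mm above the rim and cuts off the short compartment.
- bench_center (a point): the same kind of tray, loose, empty, about 160 g, lying on its underside on the bench, short compartment roughly away from the robot; it may be to the left or right of the bottom tray. Point: mid-length, mid-width, 18 mm above the underside; x along the length to the short-compartment end, y across the width, z from underside to open side. 
- bench_bar (a point): bench tray: middle of the top edge of that tray's raised cross bar (39 mm from the tray's centre towards its short-compartment end, 41 mm above its underside)
- rack_center (a point): the same kind of tray, loose, empty, about 160 g, standing on its short-compartment end in the steel holder (so its x points down), its top end 155 mm above the bench. Point: mid-length, mid-width, 18 mm above the underside; x along the length to the short-compartment end, y across the width, z from underside to open side. On the bench it stands on end by itself; pushed near the top from its open side it tips onto its underside.
- rack_bar (a point): holder's tray: middle of the top edge of that tray's raised cross bar (39 mm from the tray's centre towards its short-compartment end, 41 mm above its underside)
- rack_floor (a point): steel holder fixed to the bench, an open-topped pocket 50 x 68 mm inside, walls 6 mm, 60 mm high; this point is the middle of its inner floor, 5 mm above the bench. x across the 50 mm side, towards the tray's open side; y across the 68 mm side, z up.
- compound_bar: bystander: reddish-brown polishing compound bar, 50 x 110 x 40 mm, lying on the bench; origin at the centre of its underside
- buff: bystander: grey cloth buffing wheel, 110 mm across, 26 mm high at its wooden hub, lying flat; origin at the centre of its underside
- tub: bystander: clear plastic tub 110 x 110 x 50 mm with a blue block in it; origin at the centre of its underside. The bench is clear between the tub and the bottom tray.
Not all that is in view belongs to the job. Leave any blue look-alike of the part that bears rack_center alone. Leave any black or yellow look-alike of the part that bears bench_center alone.

How it is judged:
By the outcome, as a careful person would: the job done as asked, in the order asked, and still so for the second after the job is handed in, with the robot touching nothing.
It also fails if it takes over 72 s, if anything falls off the work surface, if the arm or the gripper's body presses on something with over 40 N, if the wrist force passes 120 N, or if a joint passes its speed limit or range.

## Working session

There is one attempt and no reset: what is moved stays moved. The work goes in short steps, Python scripts to look and compute and a shell command to move; the robot and the scene stay as the last step left them, time stands still between calls to the robot, and variables do not carry over. Pictures are saved under pics/ and viewed, at most 10 in all, crops included, and the job is handed in when it is done.

```bash
mkdir -p pics; cat > h.py <<'E'
import numpy as np, cv2
from scipy.spatial.transform import Rotation as Ro
from workcell import bot, viewer, finder
def cam(n):
    c=viewer.camera(n); c['f']=200/np.tan(np.radians(c['vfov']/2)); c['R']=np.array(c['R']);c['t']=np.array(c['t']); return c
def ray(c,p):
    d=c['R'].T@np.array([(p[0]-c['cx'])/c['f'],(p[1]-c['cy'])/c['f'],1]); return -c['R'].T@c['t'], d/np.linalg.norm(d)
def atz(c,p,z):
    o,d=ray(c,p); return o+d*(z-o[2])/d[2]
def tri(obs):
    A=np.zeros((3,3));b=np.zeros(3)
    for c,p in obs:
        o,d=ray(c,p);M=np.eye(3)-np.outer(d,d);A+=M;b+=M@o
    return np.linalg.solve(A,b)
def proj(c,X):
    x=c['R']@np.array(X)+c['t']; return [c['cx']+c['f']*x[0]/x[2],c['cy']+c['f']*x[1]/x[2]]
def save(c,name): cv2.imwrite('pics/'+name,c['pixels'][:,:,::-1])
E
python3 - <<'E'
from h import *
np.set_printoptions(precision=4,suppress=True)
C={}
for n in ['top','side','wrist']:
    c=C[n]=cam(n)
    print(n,'pos',-c['R'].T@c['t'],'f',c['f'])
    for th in ['bottom_center','bottom_bar','bench_center','bench_bar','rack_center','rack_bar','rack_floor','compound_bar','buff','tub']:
        print(th,[(np.round(m['position']).tolist(),round(m['conf'],2)) for m in finder.mark_of(n,th)][:5])
cv2.imwrite('pics/a.png',np.vstack([cv2.resize(C[n]['pixels'],(480,300)) for n in ['top','side']])[:,:,::-1])
save(C['top'],'top0.png');save(C['side'],'side0.png');save(C['wrist'],'w0.png')
o=bot.get_obs();print(o)
E
```

```text
top pos [0.4032 0.0242 1.3587] f 461.7070056739222
bottom_center [([325.0, 229.0], 0.97)]
bottom_bar [([312.0, 229.0], 0.96), ([227.0, 205.0], 0.35)]
bench_center [([251.0, 279.0], 0.9), ([228.0, 202.0], 0.69), ([176.0, 182.0], 0.68)]
bench_bar [([178.0, 199.0], 0.73), ([228.0, 189.0], 0.72), ([236.0, 276.0], 0.64)]
rack_center [([446.0, 191.0], 0.72), ([482.0, 190.0], 0.71), ([484.0, 227.0], 0.71)]
rack_bar [([474.0, 231.0], 0.96), ([486.0, 188.0], 0.82), ([438.0, 203.0], 0.55)]
rack_floor [([441.0, 199.0], 0.67)]
compound_bar [([232.0, 145.0], 0.61)]
buff [([439.0, 144.0], 0.91), ([227.0, 204.0], 0.31)]
tub [([342.0, 116.0], 0.96)]
side pos [ 0.3452 -0.8342  0.9911] f 387.3407201743241
bottom_center [([295.0, 220.0], 0.88), ([335.0, 291.0], 0.66)]
bottom_bar [([288.0, 205.0], 0.68)]
bench_center [([296.0, 157.0], 0.79), ([238.0, 182.0], 0.77), ([304.0, 140.0], 0.7)]
bench_bar [([298.0, 133.0], 0.87), ([247.0, 169.0], 0.68), ([305.0, 156.0], 0.61), ([391.0, 295.0], 0.24)]
rack_center [([340.0, 293.0], 0.91), ([357.0, 327.0], 0.89), ([317.0, 334.0], 0.71), ([332.0, 296.0], 0.55)]
rac
[... 180 characters left out ...]
 ([306.0, 155.0], 0.28)]
tub []
wrist pos [0.0633 0.5508 0.3735] f 317.99008728149624
bottom_center []
bottom_bar []
bench_center []
bench_bar []
rack_center []
rack_bar []
rack_floor []
compound_bar []
buff []
tub []
{'time': 1.65, 'q': array([76.3193,  4.9789, 10.0789, 95.1008,  0.001 , 89.9997]), 'qd': array([ 0.0783,  0.0409, -0.0506, -0.0719,  0.0719, -0.0039]), 'joint_efforts': array([  0.0023, -52.0088,  46.4857,   0.0016,   0.0001,   0.    ]), 'ee_pos': array([0.1301, 0.5344, 0.2313]), 'tcp_rot': array([-179.9992,   -0.001 ,  166.3196]), 'wrist_force': array([-0.0372, -0.4533, -0.1151]), 'torque': array([-0.0325,  0.0298, -0.05  ]), 'grasp_force': 0.0, 'opening': 0.08548006500877227}
```

View pics/a.png

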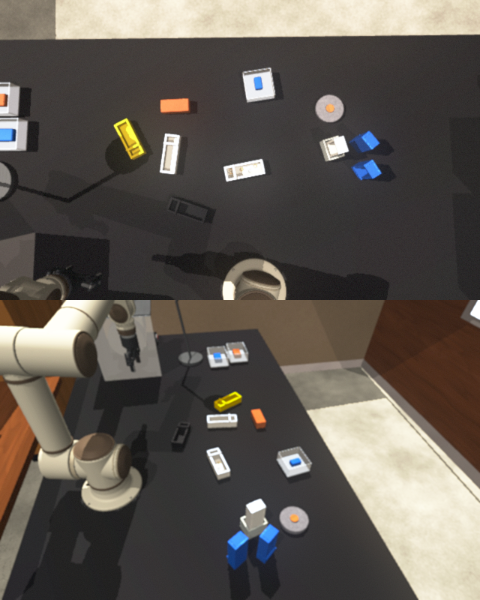

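The top view shows three look-alike "bench" trays: black (251,279), yellow (176,182) and white (228,205). White fits the description: loose, empty, and not black or yellow. For the holder tray there are white (446,195) and two blues (484,190; 484,227). The white one in the steel pocket fits. I'll confirm both in one enlarged crop.

```bash
python3 - <<'E'
from h import *
np.set_printoptions(precision=4,suppress=True)
t=cv2.imread('pics/top0.png');s=cv2.imread('pics/side0.png')
a=cv2.resize(t[165:265,200:360],(640,400)[:2],interpolation=cv2.INTER_CUBIC)[:, :]
a=cv2.resize(t[170:250,210:350],(420,240),interpolation=cv2.INTER_CUBIC)
b=cv2.resize(t[155:235,420:520],(375,300),interpolation=cv2.INTER_CUBIC)
d=cv2.resize(s[255:335,300:400],(375,300),interpolation=cv2.INTER_CUBIC)
e=cv2.resize(s[140:240,265:325],(180,300),interpolation=cv2.INTER_CUBIC)
im=np.zeros((600,800,3),np.uint8)
im[:240,:420]=a;im[:300,420:795]=b;im[300:,420:795]=d;im[300:,:180]=e
cv2.imwrite('pics/b.png',im)
T=viewer.camera('top');from h import cam
T=cam('top');S=cam('side')
for n,p,q in [('bottom_c',(325,229),(295,220)),('bottom_bar',(312,229),(288,205)),('bench_c',(228,202),(296,157)),('bench_bar',(228,189),(305,156)),('rack_c',(446,191),(340,293)),('rack_bar',(438,203),(333,291)),('rack_floor',(441,199),(335,304)),('buff',(439,144),(392,296))]:
    print(n,tri([(T,p),(S,q)]), atz(T,p,.018))
print('tub',atz(T,(342,116),0),'comp',atz(T,(232,145),0))
for n in ['top','side']:
    for th in ['bottom_center','bench_center','rack_center']:
        for m in finder.outline_of(n,th): print(n,th,np.round(m['extent']),round(m['conf'],2))
E
```

```text
bottom_c [0.4585 0.0355 0.0006] [0.4475 0.0364 0.018 ]
bottom_bar [0.4495 0.0732 0.0383] [0.4478 0.0741 0.018 ]
bench_c [0.5228 0.3138 0.0445] [0.5285 0.3194 0.018 ]
bench_bar [0.5592 0.3145 0.0439] [0.5668 0.3199 0.018 ]
rack_c [ 0.5442 -0.3045  0.0637] [ 0.5552 -0.317   0.018 ]
rack_bar [ 0.5207 -0.2858  0.0487] [ 0.5203 -0.2926  0.018 ]
rack_floor [ 0.5303 -0.3039  0.0075] [ 0.5319 -0.3017  0.018 ]
buff [ 0.6981 -0.3056 -0.0006] [ 0.6946 -0.3012  0.018 ]
tub [ 0.7872 -0.0172  0.    ] comp [0.7018 0.3136 0.    ]
top bottom_center [324. 229.  49.  32.] 0.93
top bottom_center [449. 194.  28.  28.] 0.39
top bench_center [228. 206.  29.  53.] 0.78
top bench_center [174. 186.  36.  55.] 0.57
top bench_center [250. 283.  57.  33.] 0.56
top rack_center [485. 228.  39.  27.] 0.89
top rack_center [484. 191.  39.  31.] 0.8
top rack_center [449. 194.  30.  31.] 0.73
side bottom_center [292. 218.  30.  41.] 0.83
side bench_center [241. 181.  28.  35.] 0.9
side bench_center [296. 162.  42.  19.] 0.78
side bench_center [302. 136.  35.  24.] 0.72
side rack_center [317. 334.  28.  48.] 0.9
side rack_center [339. 285.  30.  35.] 0.74
side rack_center [357. 325.  29.  53.] 0.58
```

View pics/b.png

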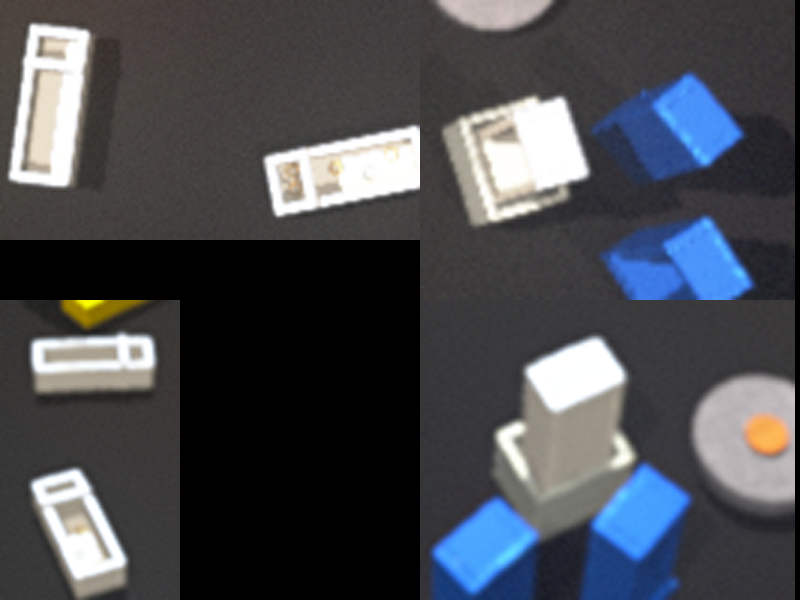

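The crop confirms it. The white bench tray's bar end faces away from the robot, the bottom tray holds rings and has its bar at its left end, and the white tray in the holder has its open side to the left (+y). Next I'll write a silhouette-fit helper and a move helper.

```bash
cat >> h.py <<'E'
from scipy.optimize import minimize
HX,HY=.075,.028
BOX=np.array([[sx*HX,sy*HY,z] for sx in(1,-1) for sy in(1,-1) for z in(-.018,.018)])
BAR=np.array([[x,sy*HY,.023] for x in(.035,.043) for sy in(1,-1)])
def hull(c,Rm,X):
    P=np.array([proj(c,Rm@p+X) for p in np.vstack([BOX,BAR])])
    return cv2.convexHull(P.astype(np.float32))[:,0]
def sil(c,Rm,X):
    m=np.zeros((400,640),np.uint8); cv2.fillConvexPoly(m,np.round(hull(c,Rm,X)*16).astype(np.int32),255,cv2.LINE_AA,4); return m/255.
def fit(views,x0,yaw0,z=.018,freez=False):
    """views: [(cam,mask)] -> x,y,z,yaw,iou of a tray lying on its underside"""
    def cost(p):
        Rm=Ro.from_euler('z',p[2],degrees=True).as_matrix();X=np.array([p[0]/1e3,p[1]/1e3,p[3]/1e3 if freez else z]);s=0
        for c,m in views:
            a=sil(c,Rm,X); s+=1-np.minimum(a,m).sum()/np.maximum(a,m).sum()
        return s/len(views)
    p0=np.array([x0[0]*1e3,x0[1]*1e3,yaw0]+([z*1e3] if freez else []))
    best=None
    for st in (12,4):
        sx=np.vstack([p0]+[p0+st*np.eye(len(p0))[i] for i in range(len(p0))])
        r=minimize(cost,p0,method='Nelder-Mead',options=dict(initial_simplex=sx,xatol=.05,fatol=1e-5,maxiter=400));p0=r.x
    return np.round(r.x,1).tolist(),round(1-r.fun,3)
def white(c,ext,thr=110,pad=12):
    """pixels of the white tray near an extent, holes filled"""
    im=c['pixels'].astype(int);cx,cy,w,h=ext;m=np.zeros((400,640),np.uint8)
    x0,x1,y0,y1=[int(max(0,v)) for v in(cx-w/2-pad,cx+w/2+pad,cy-h/2-pad,cy+h/2+pad)]
    m[y0:y1,x0:x1]=(im.max(2)>thr)[y0:y1,x0:x1]
    k,_=cv2.findContours(m,cv2.RETR_EXTERNAL,cv2.CHAIN_APPROX_NONE);o=np.zeros_like(m)
    cv2.drawContours(o,[max(k,key=cv2.contourArea)],-1,1,-1);return o.astype(float)
def go(pos,yaw,o=None):
    """shift in the present tool axes (mm), turn az (deg), tool pointing down"""
    o=o or bot.get_obs();Rt=Ro.from_euler('xyz',o['tcp_rot'],degrees=True)
    d=Rt.inv().apply((np.array(pos)-o['ee_pos'])*1e3);y=(o['tcp_rot'][2]-yaw+180)%360-180
    print('shift',np.round(d,1),'az',round(y,1),'time',round(o['time'],2))
E
python3 - <<'E'
from h import *
np.set_printoptions(precision=4,suppress=True)
T=cam('top');S=cam('side')
for th,x0,yaw in [('bench_center',(.525,.315),-8),('bottom_center',(.452,.036),98)]:
    v=[];w=[]
    for c,n in((T,'top'),(S,'side')):
        ms=[m for m in finder.outline_of(n,th) if abs(np.array(m['extent'][:2])-proj(c,[*x0,.02])).max()<14]
        if ms: v.append((c,ms[0]['pixels'].astype(float))); w.append((c,white(c,ms[0]['extent'],100,3)))
    print(th,len(v),fit(v,x0,yaw),fit(w,x0,yaw),fit(v,x0,yaw,freez=True))
W=cam('wrist');print(W['R']);print(Ro.from_euler('xyz',bot.get_obs()['tcp_rot'],degrees=True).as_matrix())
go([.50,.315,.25],172)
E
```

```text
bench_center 2 ([518.5, 322.3, -6.7], np.float64(0.878)) ([519.5, 323.0, -7.7], np.float64(0.941)) ([518.2, 322.0, -6.7, 18.9], np.float64(0.877))
bottom_center 2 ([453.5, 35.6, 100.3], np.float64(0.919)) ([454.8, 36.4, 101.0], np.float64(0.946)) ([453.6, 36.3, 100.3, 17.6], np.float64(0.919))
[[ 0.236   0.9717 -0.    ]
 [ 0.9349 -0.2271  0.2727]
 [ 0.265  -0.0644 -0.9621]]
[[-0.9716  0.2365 -0.    ]
 [ 0.2365  0.9716 -0.0001]
 [-0.     -0.0001 -1.    ]]
shift [-411.3 -125.7  -18.7] az -5.7 time 2.45
```

```bash
python3 -m inch '[[[100,-53,-14,4,0,0,0],[100,-54,-14,4,0,0,0],[100,-54,-15,4,0,0,0],[100,-54,-14,4,0,0,0],[100,-54,-14,4,0,0,0],[100,-54,-15,4,0,0,0],[100,-54,-14,4,0,0,0],[100,-50,-14,3,0,0,-6.4]]]' 60
python3 -m inch '[[[100,0,0,0,0,0,0]]]'
cat > wm.py <<'E'
from h import *
import sys
def wfit(th,x0,yaw,name=None,z=.018,fz=True):
    c=cam('wrist');ms=finder.outline_of('wrist',th);o=bot.get_obs()
    if name: save(c,name)
    p=proj(c,[*x0,z]);ms=[m for m in ms if np.hypot(*(np.array(m['extent'][:2])-p))<80]
    if not ms: print('none',p);return
    m=ms[0];print(th,round(m['conf'],2),np.round(m['extent']),'pred',np.round(p))
    w=white(c,m['extent'],90,5)
    print('net',fit([(c,m['pixels'].astype(float))],x0,yaw,z),'white',fit([(c,w)],x0,yaw,z),'z',fit([(c,w)],x0,yaw,z,True) if fz else '')
    return c,w
E
python3 - <<'E'
from wm import *
wfit('bench_center',(.519,.3225),-7.3,'w1.png')
go([.519,.3225,.2],172.7)
E
```

```text
time: 3.45
ee_pos: [0.5196, 0.3214, 0.2001]
tcp_rot: [180.0, 0.0, 172.8]
wrist_force: [0.4, -0.3, 0.2]
opening: 0.085
grasp_force: 0.0
time: 3.58
ee_pos: [0.5204, 0.3205, 0.1991]
tcp_rot: [-179.9, -0.0, 172.6]
wrist_force: [-0.1, 0.7, -0.9]
opening: 0.0855
grasp_force: 0.0
bench_center 0.72 [318. 178.  62. 148.] pred [321. 178.]
net ([520.8, 320.5, -6.8], np.float64(0.955)) white ([520.2, 321.1, -7.0], np.float64(0.978)) z ([520.2, 321.1, -7.0, 15.2], np.float64(0.982))
shift [-0.8  0.3 -0. ] az -0.1 time 3.67
```

View pics/w1.png

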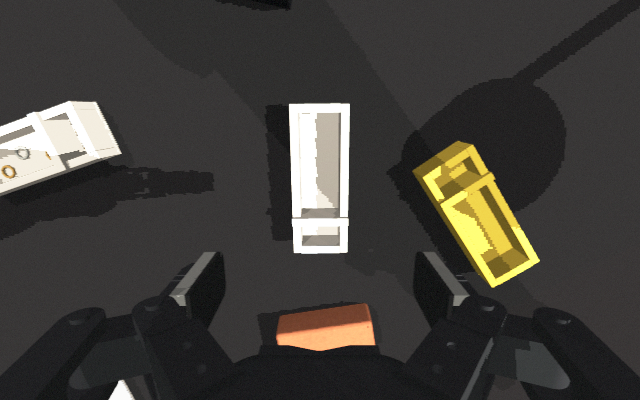

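The wrist view shows the white tray with its rim from about (290,104) to (350,252) and its bar at row 220, centred under the gripper. The yellow tray is clear to the right. The fitted height of 15 to 18 mm agrees with the text, so I'm grasping.

```bash
python3 -m inch '[[[100,0,0,45,0,0,0],[100,0,0,50,0,0,0],[100,0,0,50,0,0,0],[100,0,0,35,0,0,0],[100,0,0,10,0,0,0],[0,0,0,0,0,0,0],[0,0,0,0,0,0,0],[0,0,0,0,0,0,0]]]' 60
python3 -m inch '[[[0,0,0,0,0,0,0],[0,0,0,0,0,0,0],[0,0,0,-20,0,0,0],[0,0,0,-40,0,0,0],[0,0,0,-45,0,0,0],[0,0,0,-25,0,0,0],[0,0,0,0,0,0,0]]]'
python3 - <<'E'
from h import *
# place via viewing point: tool above stack, TCP z .138 => preview shift
go([.461,-.004,.138],101)
E
```

```text
time: 4.68
ee_pos: [0.519, 0.3235, 0.0127]
tcp_rot: [179.9, 0.1, 172.7]
wrist_force: [-2.8, 0.8, 6.7]
opening: 0.0549
grasp_force: 65.9
time: 5.55
ee_pos: [0.5191, 0.3232, 0.1438]
tcp_rot: [179.8, 0.2, 172.7]
wrist_force: [0.2, -0.2, -2.6]
opening: 0.055
grasp_force: 64.9
shift [  16.1 -332.     4.7] az 71.7 time 5.55
```

```bash
python3 - <<'E'
from h import *
go([.565,.03,.20],101)
E
grep -c . h.py
```

```text
shift [ -83.  -284.9  -56.8] az 71.7 time 5.55
51
```

```bash
python3 -m inch '[[[0,-10,-34,-10,0,0,0],[0,-15,-50,-10,0,0,0],[0,-15,-52,-10,0,0,0],[0,-16,-52,-10,0,0,0],[0,-15,-52,-10,0,0,0],[0,-12,-45,-7,0,0,10],[0,0,0,0,0,0,10.5],[0,0,0,0,0,0,10.5]]]'
python3 -m inch '[[[0,0,0,0,0,0,10.5],[0,0,0,0,0,0,10.5],[0,0,0,0,0,0,10.5],[0,0,0,0,0,0,9.2],[0,0,0,0,0,0,0]]]'
python3 - <<'E'
from wm import *
r=wfit('bottom_center',(.4542,.036),100.6,'w2.png')
o=bot.get_obs();print(o['ee_pos'],o['tcp_rot'],o['opening'])
E
```

```text
time: 6.55
ee_pos: [0.5638, 0.0284, 0.1961]
tcp_rot: [-179.9, -0.1, 141.3]
wrist_force: [-0.1, 0.8, -2.2]
opening: 0.0551
grasp_force: 64.8
time: 7.18
ee_pos: [0.5638, 0.0293, 0.1962]
tcp_rot: [-179.9, -0.0, 101.1]
wrist_force: [1.0, -0.6, -1.7]
opening: 0.0546
grasp_force: 64.8
bottom_center 0.77 [210. 154.  78. 155.] pred [213. 153.]
net ([455.6, 33.9, 100.2], np.float64(0.922)) white ([457.6, 34.9, 101.6], np.float64(0.92)) z ([458.3, 34.7, 101.3, 19.7], np.float64(0.919))
[0.56395636 0.02936018 0.19659539] [-1.79939517e+02 -7.36225606e-03  1.01228571e+02] 0.05485416739636021
```

View pics/w2.png

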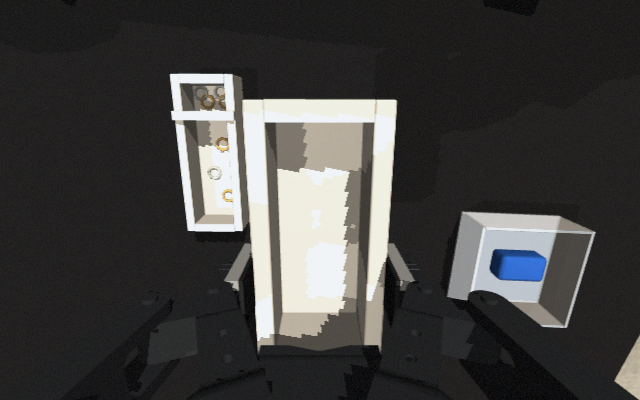

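The wrist view shows the held tray sitting level, with its end edge at row ~100. The bottom tray is at left, with rim columns 172–242, bar at row ~115 and near end at row ~230. I'll refit without the occluded columns and locate the held tray's end in the tool frame.

```bash
python3 - <<'E'
from wm import *
import h
c=cam('wrist');o=bot.get_obs()
m=[m for m in finder.outline_of('wrist','bottom_center') if m['extent'][0]<250][0]
g=c['pixels'].astype(int).max(2)
M=np.zeros((400,640),np.uint8);M[60:245,150:240]=(g>90)[60:245,150:240]
M=cv2.morphologyEx(M,cv2.MORPH_CLOSE,np.ones((3,3)))
k,_=cv2.findContours(M,0,1);w=np.zeros_like(M);cv2.drawContours(w,[cv2.convexHull(max(k,key=cv2.contourArea))],-1,1,-1)
s0=h.sil
def s(c,R,X): a=s0(c,R,X);a[:,240:]=0;return a
h.sil=s
n=m['pixels'].astype(float);n[:,240:]=0
for q in(w.astype(float),n):print(h.fit([(c,q)],(.4542,.036),100.6),h.fit([(c,q)],(.4542,.036),100.6,.018,True))
# held end edge
Rt=Ro.from_euler('xyz',o['tcp_rot'],degrees=True)
col=g[80:125,300:340].mean(1);e=80+np.argmax(np.diff(col));print('edge row',e,np.round(col[e-83:e-76]))
row=g[180:200].mean(0);
for z in(.0215,.0233,.027):
    P=[atz(c,(u,v),o['ee_pos'][2]+z) for u,v in((320,e+.9),(243.5,100.5),(396.5,100.5))]
    print(z,[np.round(Rt.inv().apply(p-o['ee_pos'])*1e3,1) for p in P])
print(np.round(atz(c,(203,75),.036),4),np.round(atz(c,(215,231),.036),4))
E
```

```text
([455.3, 34.2, 100.9], np.float64(0.989)) ([454.6, 34.2, 100.9, 16.4], np.float64(0.99))
([457.1, 34.2, 100.5], np.float64(0.975)) ([455.4, 33.9, 100.5, 14.0], np.float64(0.983))
edge row 98 [ 34.  35.  34.  51. 161. 240. 240.]
0.0215 [array([ 73.2,   0.7, -21.5]), array([ 72.6, -26.9, -21.5]), array([ 72.7,  28.4, -21.5])]
0.0233 [array([ 73.1,   0.7, -23.3]), array([ 72.6, -26.5, -23.3]), array([ 72.6,  28. , -23.3])]
0.027 [array([ 73. ,   0.7, -27. ]), array([ 72.5, -25.7, -27. ]), array([ 72.5,  27.1, -27. ])]
[0.4435 0.1068 0.036 ] [ 0.4699 -0.0394  0.036 ]
```

```bash
python3 - <<'E'
from h import *
go([.4622,-.0052,.072],100.9)
E
```

```text
shift [ -14.2 -106.6  125. ] az 0.3 time 7.38
```

```bash
python3 -m inch '[[[0,-4,-30,5,0,0,0.3],[0,-5,-42,15,0,0,0],[0,-5,-34,35,0,0,0],[0,0,0,40,0,0,0],[0,0,0,25,0,0,0],[0,0,0,5,0,0,0],[0,0,0,0,0,0,0]]]'
python3 - <<'E'
from h import *
o=bot.get_obs();print(o['wrist_force']);go([.4622,-.0052,.0500],100.9,o)
E
```

```text
time: 8.25
ee_pos: [0.463, -0.0042, 0.0729]
tcp_rot: [180.0, 0.0, 100.8]
wrist_force: [0.3, -0.2, -1.6]
opening: 0.0547
grasp_force: 64.9
[ 0.29029329 -0.24425176 -1.61506731]
shift [-0.8 -1.  22.9] az -0.1 time 8.25
```

```bash
python3 -m inch '[[[0,-0.8,-1,8,0,0,0],[0,0,0,8,0,0,0],[0,0,0,5,0,0,0],[0,0,0,2,0,0,0],[0,0,0,1,0,0,0],[0,0,0,0,0,0,0]]]'
```

```text
time: 9.0
ee_pos: [0.462, -0.0052, 0.0487]
tcp_rot: [180.0, 0.0, 100.7]
wrist_force: [-3.2, 0.4, 2.1]
opening: 0.0543
grasp_force: 65.3
```

```bash
python3 -m inch '[[[0,0,0,0.7,0,0,0],[100,0,0,0,0,0,0],[100,0,0,0,0,0,0],[100,0,0,-15,0,0,0],[100,0,0,-40,0,0,0],[100,0,0,-50,0,0,0],[100,0,0,-50,0,0,0],[100,0,0,0,0,0,0]]]'
python3 - <<'E'
from wm import *
o=bot.get_obs()
c=cam('wrist');save(c,'w3.png')
z=.036+.018
M=white(c,[*proj(c,[.4622,-.0052,z]),110,180],90,8)
print(fit([(c,M)],(.4622,-.0052),-79,z),fit([(c,M)],(.4622,-.0052),-79,z,True))
print(o['ee_pos'],o['tcp_rot'],o['time'])
E
```

```text
time: 10.0
ee_pos: [0.4635, -0.0052, 0.2076]
tcp_rot: [179.6, 0.1, 100.7]
wrist_force: [0.2, -0.6, -1.0]
opening: 0.0858
grasp_force: 0.0
([460.3, 5.8, -79.2], np.float64(0.912)) ([460.8, 5.7, -79.5, 57.7], np.float64(0.911))
[ 0.46347913 -0.00520759  0.2075942 ] [1.79595518e+02 8.13838081e-02 1.00716908e+02] 10.0
```

View pics/w3.png

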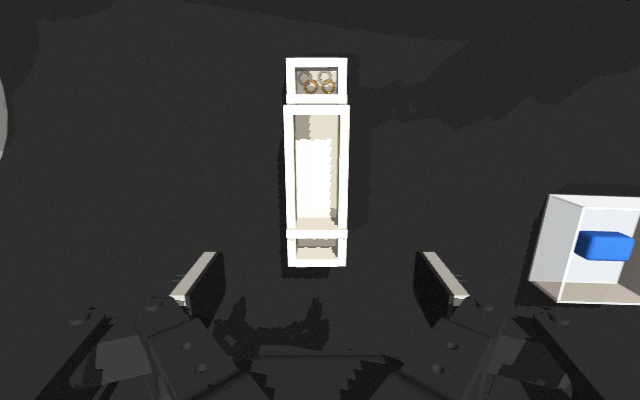

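The wrist view shows the second tray square on the bottom one. Its end is at row ~106, just clear of the bar (rows 96–103), and the short compartment with rings is open. Now to the holder.

```bash
python3 - <<'E'
from h import *
im=cv2.imread('pics/w3.png').max(2).astype(int)
print(im[92:112,302:334].mean(1).round().astype(int))
c=cam('wrist')
for v,z in((103,.041),(106,.072),(104.5,.072),(58,.036),(95.5,.041)):print(v,np.round(atz(c,(317,v),z),4))
go([.54,-.30,.29],105)
E
```

```text
[151 157 243 255 255 254 254 254 254 254 254 205 164 255 255 255 255 255
 255 255]
103 [0.448  0.0688 0.041 ]
106 [0.4486 0.0659 0.072 ]
104.5 [0.4484 0.067  0.072 ]
58 [0.4407 0.1071 0.036 ]
95.5 [0.4467 0.0753 0.041 ]
shift [-304.2   21.7  -86.5] az -4.3 time 10.1
```

```bash
python3 -m inch '[[[100,-30,2,-20,0,0,0],[100,-45,3,-20,0,0,0],[100,-50,4,-20,0,0,0],[100,-50,3,-16,0,0,0],[100,-50,4,-10,0,0,0],[100,-45,3,0,0,0,0],[100,-34,3,0,0,0,-4.3],[100,0,0,0,0,0,0]]]'
python3 - <<'E'
from h import *
c=cam('wrist');save(c,'w4.png');o=bot.get_obs();print(o['ee_pos'],o['tcp_rot'],o['time'])
for th in('rack_center','rack_bar','rack_floor'):print(th,[(np.round(m['position']),round(m['conf'],2)) for m in finder.mark_of('wrist',th)])
for m in finder.outline_of('wrist','rack_center'):print(np.round(m['extent']),round(m['conf'],2))
E
```

```text
time: 11.1
ee_pos: [0.5399, -0.3017, 0.2859]
tcp_rot: [-179.8, -0.1, 104.9]
wrist_force: [-0.5, 0.4, -0.5]
opening: 0.0853
grasp_force: 0.0
[ 0.5397441  -0.30041624  0.28660825] [-1.79867263e+02 -1.37682804e-01  1.04909971e+02] 11.15
rack_center [(array([303., 260.]), 0.78), (array([223., 244.]), 0.78), (array([318., 177.]), 0.63)]
rack_bar [(array([313., 262.]), 0.81), (array([229., 213.]), 0.81), (array([316., 151.]), 0.56), (array([426., 195.]), 0.56)]
rack_floor [(array([315., 167.]), 0.83)]
[315. 183.  67.  61.] 0.67
[303. 269.  65.  98.] 0.64
[216. 247.  95.  77.] 0.64
```

View pics/w4.png

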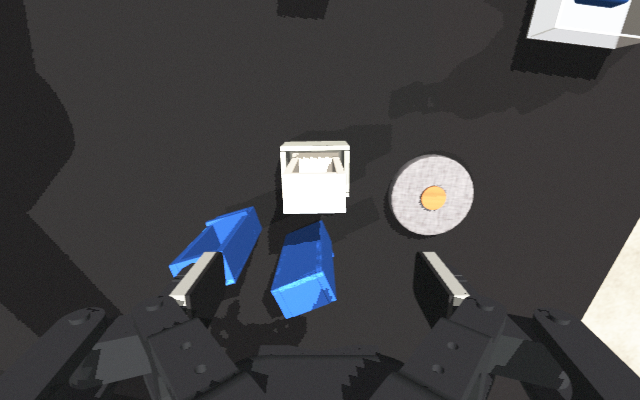

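The holder tray's white top end face is at columns 282–347 with its back edge at row 213. Its open side faces image-up, towards the stack. Both blue look-alikes, around (216,247) and (303,269), are clear of the finger positions.

```bash
python3 - <<'E'
from h import *
np.set_printoptions(precision=1,suppress=True)
c=cam('wrist');o=bot.get_obs();Rt=Ro.from_euler('xyz',o['tcp_rot'],degrees=True)
g=c['pixels'].astype(int).max(2)
print(g[135:220,312:318].mean(1).round().astype(int).tolist())
print(g[195:205,275:290].mean(0).round().tolist(),g[195:205,340:355].mean(0).round().tolist())
for n,u,v,z in [('BL',283,213,.155),('BR',346,213,.155),('L',282,190,.155),('R',347,190,.155),('blue',335,300,.15),('blueL',272,290,.15),('blueL2',262,210,.05),('hold',281,142,.06),('hold',349,142,.06),('top178',315,178,.155),('top172',315,172,.155)]:
    p=atz(c,(u,v),z);print(n,p*1e3,Rt.inv().apply(p-o['ee_pos'])*1e3)
im=c['pixels'][:,:,::-1][135:225,265:365];cv2.imwrite('pics/z4.png',cv2.resize(im,(500,450),interpolation=2))
E
```

```text
[49, 51, 50, 50, 49, 50, 59, 135, 212, 213, 216, 215, 238, 254, 253, 253, 253, 138, 137, 181, 196, 197, 196, 202, 234, 255, 255, 255, 255, 255, 255, 255, 255, 255, 255, 255, 255, 255, 255, 255, 251, 255, 255, 255, 255, 255, 255, 255, 255, 255, 255, 255, 255, 255, 255, 255, 255, 255, 255, 255, 255, 255, 255, 255, 255, 255, 255, 255, 255, 255, 255, 255, 255, 255, 255, 255, 255, 255, 255, 255, 36, 37, 38, 36, 36]
[38.0, 30.0, 28.0, 28.0, 27.0, 27.0, 88.0, 254.0, 255.0, 255.0, 255.0, 255.0, 255.0, 255.0, 255.0] [255.0, 255.0, 255.0, 253.0, 163.0, 123.0, 123.0, 115.0, 58.0, 59.0, 59.0, 60.0, 59.0, 58.0, 58.0]
BL [ 514.1 -327.5  155. ] [-21.  -32.4 133.9]
BR [ 569.6 -312.6  155. ] [-20.9  25.  133.9]
L [ 508.2 -306.7  155. ] [  0.6 -32.7 133.9]
R [ 564.3 -291.6  155. ] [  0.7  25.4 133.9]
blue [ 585.8 -405.4  150. ] [-114.8   16.6  138.9]
blueL [ 521.9 -410.8  150. ] [-103.4  -46.5  138.9]
blueL2 [ 484.5 -367.    50. ] [-51.3 -71.3 238.9]
hold [ 489.1 -277.3   60. ] [ 34.  -43.5 228.9]
hold [ 564.8 -256.9   60. ] [ 34.1  34.9 228.9]
top178 [ 533.9 -288.5  155. ] [ 11.6  -3.1 133.9]
top172 [ 532.5 -283.3  155. ] [ 17.   -3.1 133.9]
```

View pics/z4.png

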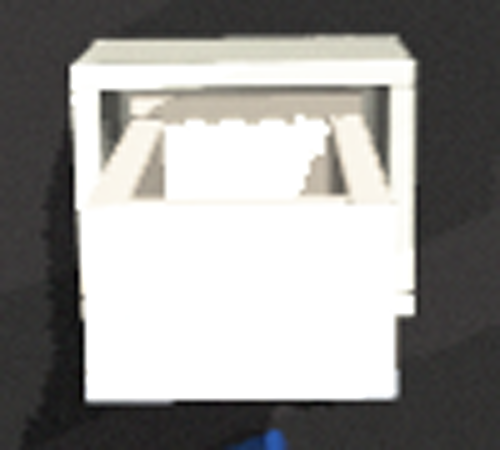

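```bash
python3 -m inch '[[[100,-4,-3.8,40,0,0,0],[100,0,0,50,0,0,0],[100,0,0,45,0,0,0],[100,0,0,30,0,0,0],[100,0,0,6,0,0,0],[0,0,0,0,0,0,0],[0,0,0,0,0,0,0],[0,0,0,0,0,0,0]]]' 70
python3 -m inch '[[[0,0,0,0,0,0,0],[0,0,0,-8,0,0,0],[0,0,0,-20,0,0,0],[0,0,0,-35,0,0,0],[0,0,0,-20,0,0,0],[0,0,0,0,0,0,0]]]'
```

```text
time: 12.4
ee_pos: [0.5381, -0.3052, 0.1199]
tcp_rot: [179.9, 0.1, 105.0]
wrist_force: [-1.2, 0.4, 7.0]
opening: 0.0554
grasp_force: 74.9
time: 13.15
ee_pos: [0.5381, -0.305, 0.2026]
tcp_rot: [179.9, 0.1, 105.0]
wrist_force: [-0.4, -0.1, -2.3]
opening: 0.0556
grasp_force: 74.7
```

```bash
python3 - <<'E'
from h import *
go([.61,.06,.125],101)
E
```

```text
shift [334.1 163.8  77.3] az 4.0 time 13.15
```

```bash
python3 -m inch '[[[0,25,12,0,0,0,0],[0,45,22,0,0,0,0],[0,50,25,0,0,0,0],[0,52,26,0,0,0,0],[0,52,26,0,0,0,0],[0,50,25,0,0,0,0],[0,40,19,0,0,0,0],[0,20,9,10,0,0,4]]]'
python3 -m inch '[[[0,0,0,35,0,0,0],[0,0,0,25,0,0,0],[0,0,0,8,0,0,0],[0,0,0,3,0,0,0],[0,0,0,3,0,0,0],[0,0,0,2,0,0,0],[0,0,0,0,0,0,0]]]'
```

```text
time: 14.15
ee_pos: [0.6094, 0.063, 0.1897]
tcp_rot: [-180.0, -0.0, 101.1]
wrist_force: [0.7, -0.8, -2.4]
opening: 0.0553
grasp_force: 74.8
time: 15.02
ee_pos: [0.6095, 0.0604, 0.115]
tcp_rot: [180.0, 0.0, 101.0]
wrist_force: [-0.6, -0.4, -2.9]
opening: 0.0549
grasp_force: 74.7
```

```bash
python3 -m inch '[[[0,0,0,1,0,0,0],[0,0,0,1,0,0,0],[0,0,0,0,0,0,0]]]'
```

```text
time: 15.4
ee_pos: [0.6094, 0.0604, 0.1149]
tcp_rot: [179.9, 0.0, 101.0]
wrist_force: [-4.5, -1.5, 10.4]
opening: 0.0554
grasp_force: 76.4
```

```bash
python3 -m inch '[[[0,0,0,-0.8,0,0,0],[100,0,0,0,0,0,0],[100,0,0,0,0,0,0],[100,0,0,-15,0,0,0],[100,0,0,-30,0,0,0],[100,0,0,-25,0,0,0],[0,35,0,0,0,0,0],[0,35,0,0,0,0,0]]]'
python3 -m inch '[[[0,0,0,10,0,0,0],[0,0,0,25,0,0,0],[0,0,0,15,0,0,0],[0,0,0,0,0,0,0],[0,-15,0,0,0,0,0],[0,-8,0,0,0,0,0]]]'
python3 - <<'E'
from h import *
c=cam('side');save(c,'s5.png')
p=proj(c,[.61,.06,.08]);print(p);x,y=int(p[0]),int(p[1])
im=c['pixels'][:,:,::-1][y-60:y+60,x-80:x+80];cv2.imwrite('pics/s5c.png',cv2.resize(im,(640,480),interpolation=2))
E
```

```text
time: 16.4
ee_pos: [0.5961, 0.1297, 0.1849]
tcp_rot: [179.9, -0.0, 101.0]
wrist_force: [1.3, -0.3, -1.0]
opening: 0.0515
grasp_force: 0.0
time: 17.15
ee_pos: [0.6009, 0.1053, 0.1344]
tcp_rot: [179.9, 0.0, 101.0]
wrist_force: [-0.3, -0.7, 0.6]
opening: -0.0
grasp_force: 0.0
[np.float64(334.79039967817465), np.float64(193.02417982002925)]
```

View pics/s5c.png

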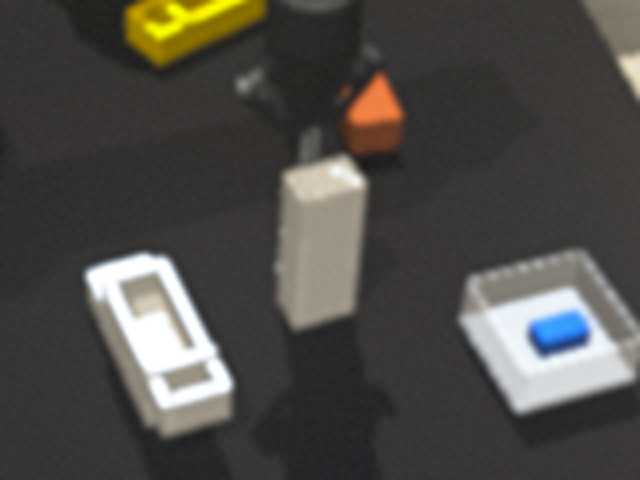

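The tray stands by itself with its underside to the camera. The closed fingers are behind it on its open side, and the stack (left) and tub (right) are clear. Pushing now.

```bash
python3 -m inch '[[[0,-10,0,0,0,0,0],[0,-10,0,0,0,0,0],[0,-10,0,0,0,0,0],[0,-10,0,0,0,0,0],[0,-10,0,0,0,0,0],[0,-10,0,0,0,0,0],[0,-10,0,0,0,0,0]]]'
python3 - <<'E'
from h import *
c=cam('side')
for m in finder.outline_of('side','bench_center'):print('bench',np.round(m['extent']),round(m['conf'],2))
for m in finder.outline_of('side','rack_center'):print('rack',np.round(m['extent']),round(m['conf'],2))
print(proj(c,[.61,.04,.15]),proj(c,[.615,-.04,.018]))
E
```

```text
time: 18.08
ee_pos: [0.6138, 0.0372, 0.1334]
tcp_rot: [-180.0, -0.0, 101.0]
wrist_force: [-0.7, 0.1, 0.1]
opening: 0.0001
grasp_force: 0.0
bench [241. 181.  27.  34.] 0.74
bench [296. 220.  30.  43.] 0.73
bench [304. 136.  39.  24.] 0.57
rack [343. 207.  32.  11.] 0.88
rack [356. 326.  27.  52.] 0.87
rack [316. 332.  28.  47.] 0.57
[np.float64(337.4342134681351), np.float64(181.71870815063738)] [np.float64(342.2915561165047), np.float64(227.12333335210417)]
```

```bash
python3 -m inch '[[[0,0,0,-30,0,0,0],[100,-20,0,-30,0,0,0],[100,-30,0,-15,0,0,0],[100,-20,0,0,0,0,0],[100,0,0,0,0,0,0]]]'
python3 - <<'E'
from wm import *
r=wfit('bench_center',(.622,-.035),101,'w6.png')
o=bot.get_obs();print(o['ee_pos'],o['tcp_rot'],o['time'])
E
```

```text
time: 18.85
ee_pos: [0.627, -0.0318, 0.2073]
tcp_rot: [-179.9, -0.0, 100.9]
wrist_force: [0.3, 0.1, -0.3]
opening: 0.0725
grasp_force: 0.0
none [np.float64(313.6725428689252), np.float64(180.03088959235484)]
[ 0.626657   -0.03053575  0.20719584] [-1.79905927e+02 -4.05711322e-02  1.01001110e+02] 18.95
```

View pics/w6.png

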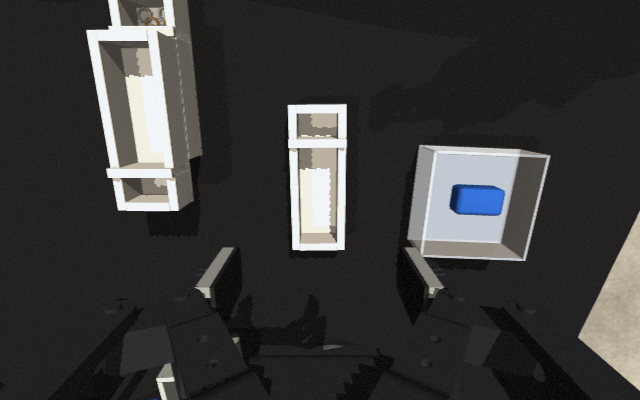

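The tray now lies on its underside, rim columns 289–347 and rows 104–249, bar at row 143, so its bar end points the same way as the bottom tray's. I've let go of it. I'll fit it, then take one clean look straight over the stack before picking it up.

```bash
python3 - <<'E'
from wm import *
c=cam('wrist');o=bot.get_obs();print(o['ee_pos'],o['tcp_rot'])
w=white(c,[318,177,60,146],90,8)
print(fit([(c,w)],(.622,-.035),101),fit([(c,w)],(.622,-.035),101,.018,True))
go([.4622,-.0052,.2072],101,o)
E
```

```text
[ 0.62663598 -0.03023881  0.20735065] [-1.79913243e+02 -3.56348576e-02  1.01035160e+02]
([625.8, -32.4, 101.5], np.float64(0.968)) ([625.9, -32.8, 101.3, 14.6], np.float64(0.982))
shift [  56.1 -156.6    0.4] az 0.0 time 19.0
```

```bash
python3 -m inch '[[[100,14,-39,0,0,0,0],[100,14,-39,0,0,0,0],[100,14,-39,0,0,0,0],[100,14,-39.6,0,0,0,0],[100,0,0,0,0,0,0],[100,0,0,0,0,0,0]]]'
python3 - <<'E'
from h import *
np.set_printoptions(precision=2,suppress=True)
c=cam('wrist');save(c,'w7.png');o=bot.get_obs();print(o['ee_pos']*1e3,o['tcp_rot'])
g=c['pixels'].astype(int).max(2);Rt=Ro.from_euler('xyz',o['tcp_rot'],degrees=True)
print('rows',[(i,int(v)) for i,v in zip(range(90,112),g[90:112,302:334].mean(1))],[(i,int(v)) for i,v in zip(range(222,275),g[222:275,302:334].mean(1))])
for r in(85,120,200,255): 
    e=np.abs(np.diff(g[r,270:365]));print(r,[(270+int(i),int(g[r,270+i]),int(g[r,271+i])) for i in np.where(e>50)[0]])
E
```

```text
time: 19.75
ee_pos: [0.4629, -0.0053, 0.2084]
tcp_rot: [180.0, 0.0, 101.1]
wrist_force: [0.3, -0.3, -0.3]
opening: 0.0852
grasp_force: 0.0
[463.1   -5.5  208.19] [179.99  -0.   101.05]
rows [(90, 129), (91, 124), (92, 129), (93, 126), (94, 179), (95, 252), (96, 251), (97, 250), (98, 249), (99, 249), (100, 249), (101, 249), (102, 249), (103, 223), (104, 119), (105, 238), (106, 252), (107, 253), (108, 253), (109, 253), (110, 253), (111, 253)] [(222, 207), (223, 207), (224, 207), (225, 208), (226, 207), (227, 207), (228, 207), (229, 212), (230, 249), (231, 252), (232, 252), (233, 252), (234, 252), (235, 252), (236, 252), (237, 251), (238, 194), (239, 142), (240, 136), (241, 136), (242, 136), (243, 136), (244, 136), (245, 134), (246, 102), (247, 142), (248, 202), (249, 203), (250, 206), (251, 206), (252, 206), (253, 207), (254, 208), (255, 208), (256, 208), (257, 207), (258, 210), (259, 240), (260, 252), (261, 252), (262, 252), (263, 252), (264, 252), (265, 251), (266, 242), (267, 24), (268, 23), (269, 24), (270, 24), (271, 24), (272, 25), (273, 25), (274, 25)]
85 [(288, 23, 226), (297, 211, 79), (326, 115, 168), (339, 113, 223), (348, 219, 78)]
120 [(285, 65, 230), (295, 201, 72), (341, 83, 197), (350, 248, 192), (351, 192, 33)]
200 [(286, 22, 143), (287, 143, 240), (296, 206, 105), (297, 105, 187), (298, 187, 242), (339, 88, 226), (348, 220, 80)]
255 [(288, 70, 233), (335, 208, 154), (336, 154, 90), (338, 121, 233), (346, 236, 148), (347, 148, 35)]
```

```bash
python3 - <<'E'
from h import *
np.set_printoptions(precision=2,suppress=True)
c=cam('wrist');o=bot.get_obs();Rt=Ro.from_euler('xyz',o['tcp_rot'],degrees=True)
for n,u,v,z in[('bottom bar face',318,103.3,.041),('t2 endA',318,104.4,.072),('t2 end B',318,266.6,.072),('t2 bar face',318,229.5,.077),('t2 L120',285.3,120,.072),('R120',351,120,.072),('L255',288.2,255,.072),('R255',347,255,.072),('bot L85',288.5,85,.036),('bot R85',348.3,85,.036)]:
    p=atz(c,(u,v),z);print(n,p*1e3,'tool',Rt.inv().apply(p-o['ee_pos'])*1e3)
E
```

```text
bottom bar face [448.17  68.43  41.  ] tool [ 75.54  -0.54 167.06]
t2 endA [448.56  66.98  72.  ] tool [ 74.04  -0.44 136.06]
t2 end B [477.32 -80.47  72.  ] tool [-76.18  -0.44 136.04]
t2 bar face [469.63 -40.98  77.  ] tool [-35.95  -0.43 131.05]
t2 L120 [423.73  49.19  72.  ] tool [ 61.33 -28.21 136.06]
R120 [478.49  59.91  72.  ] tool [ 61.38  27.58 136.05]
L255 [446.99 -73.92  72.  ] tool [-63.95 -28.96 136.05]
R255 [502.2  -63.09  72.  ] tool [-63.89  27.3  136.03]
bot L85 [418.03  79.25  36.  ] tool [ 91.93 -28.04 172.07]
bot R85 [472.72  89.96  36.  ] tool [ 91.97  27.68 172.05]
```

```bash
python3 -m inch '[[[100,-14,40,5,0,0,-0.3],[100,-14,40,5,0,0,0],[100,-14,40,5,0,0,0],[100,-14,38,5,0,0,0],[100,0,0,0,0,0,0]]]'
python3 - <<'E'
from h import *
go([.6258,-.0324,.012],101.4)
E
```

```text
time: 20.48
ee_pos: [0.6305, -0.0303, 0.1846]
tcp_rot: [-179.8, -0.1, 101.3]
wrist_force: [-0.3, 0.1, 0.3]
opening: 0.0854
grasp_force: 0.0
shift [ -1.3  -4.3 172.6] az -0.1 time 20.48
```

```bash
python3 -m inch '[[[100,-1.3,-4.3,45,0,0,0],[100,0,0,50,0,0,0],[100,0,0,45,0,0,0],[100,0,0,25,0,0,0],[100,0,0,8,0,0,0],[0,0,0,0,0,0,0],[0,0,0,0,0,0,0],[0,0,0,0,0,0,0]]]' 60
python3 -m inch '[[[0,0,0,0,0,0,0],[0,0,0,-10,0,0,0],[0,0,0,-30,0,0,0],[0,0,0,-45,0,0,0],[0,0,0,-45,0,0,0],[0,0,0,-45,0,0,0],[0,0,0,0,0,0,0],[0,0,0,0,0,0,0]]]'
python3 - <<'E'
from h import *
np.set_printoptions(precision=2,suppress=True)
c=cam('wrist');o=bot.get_obs();save(c,'w8.png');Rt=Ro.from_euler('xyz',o['tcp_rot'],degrees=True)
g=c['pixels'].astype(int).max(2)
print([(i,int(v)) for i,v in zip(range(85,115),g[85:115,300:340].mean(1))])
for r in(103,112):print(r,[(220+int(i),int(g[r,220+i]),int(g[r,221+i])) for i in np.where(abs(np.diff(g[r,220:420]))>50)[0]])
for v in(97,98,98.5,99,99.5,100,101):print(v,Rt.inv().apply(atz(c,(320,v),o['ee_pos'][2]+.0233)-o['ee_pos'])[0]*1e3)
go([.4548,.0343,.20],100.9,o);print(o['ee_pos'],o['tcp_rot'])
E
```

```text
time: 21.48
ee_pos: [0.6256, -0.0321, 0.0173]
tcp_rot: [179.8, 0.0, 101.3]
wrist_force: [-0.1, 0.3, 5.7]
opening: 0.0545
grasp_force: 65.9
time: 22.48
ee_pos: [0.6243, -0.032, 0.1899]
tcp_rot: [-180.0, -0.0, 101.3]
wrist_force: [-0.3, 0.5, -1.4]
opening: 0.0542
grasp_force: 65.1
[(85, 32), (86, 33), (87, 32), (88, 32), (89, 33), (90, 33), (91, 33), (92, 32), (93, 33), (94, 61), (95, 211), (96, 244), (97, 244), (98, 244), (99, 244), (100, 244), (101, 244), (102, 244), (103, 244), (104, 244), (105, 244), (106, 244), (107, 244), (108, 244), (109, 244), (110, 244), (111, 244), (112, 244), (113, 244), (114, 244)]
103 [(243, 35, 126), (244, 126, 218), (392, 236, 172), (393, 172, 29)]
112 [(244, 35, 191), (392, 208, 114), (393, 114, 26)]
97 73.72969275622513
98 73.3883648044809
98.5 73.21749145230704
99 73.04647828750987
99.5 72.87532513842213
100 72.70403183309539
101 72.36102406452223
shift [  98.2 -153.   -10.6] az 0.4 time 22.52
[ 0.62 -0.03  0.19] [-179.89   -0.03  101.32]
```

View pics/w8.png

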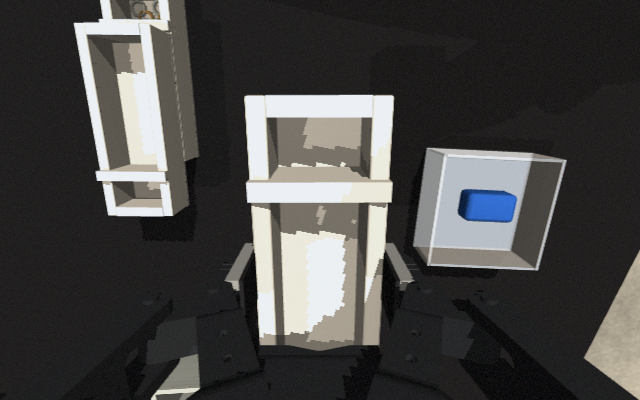

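The held tray is level with its bar end forward and its end edge at row 94.6, which puts it 74.7 mm from the TCP. The stack at left is undisturbed. Carrying it over.

```bash
python3 -m inch '[[[0,14,-21,0,0,0,0],[0,22,-35,0,0,0,0],[0,24,-38,0,0,0,0],[0,22,-35,0,0,0,0],[0,16,-24,0,0,0,0.4],[0,0,0,35,0,0,0],[0,0,0,35,0,0,0],[0,0,0,0,0,0,0]]]'
python3 -m inch '[[[0,0,0,0,0,0,0]]]'
python3 - <<'E'
from h import *
go([.4545,.0345,.0893],100.85)
E
```

```text
time: 23.52
ee_pos: [0.453, 0.0339, 0.1171]
tcp_rot: [-179.6, -0.0, 100.9]
wrist_force: [0.3, -0.5, -2.1]
opening: 0.0548
grasp_force: 64.9
time: 23.65
ee_pos: [0.4553, 0.034, 0.121]
tcp_rot: [-180.0, 0.0, 100.9]
wrist_force: [1.5, -0.2, -1.3]
opening: 0.0543
grasp_force: 64.9
shift [ 0.7 -0.7 31.7] az 0.1 time 23.65
```

```bash
python3 -m inch '[[[0,0.7,-0.7,6,0,0,0],[0,0,0,10,0,0,0],[0,0,0,6,0,0,0],[0,0,0,0,0,0,0],[0,0,0,0,0,0,0]]]'
python3 - <<'E'
from h import *
go([.4545,.0345,.0893],100.85)
E
```

```text
time: 24.28
ee_pos: [0.4545, 0.0346, 0.0985]
tcp_rot: [180.0, 0.0, 100.9]
wrist_force: [0.1, -0.1, -1.9]
opening: 0.0543
grasp_force: 65.0
shift [-0.1 -0.   9.2] az 0.1 time 24.27
```

```bash
python3 -m inch '[[[0,0,0,4,0,0,0],[0,0,0,3,0,0,0],[0,0,0,1,0,0,0],[0,0,0,1,0,0,0],[0,0,0,0,0,0,0]]]'
```

```text
time: 24.9
ee_pos: [0.4545, 0.0346, 0.0894]
tcp_rot: [180.0, -0.0, 100.9]
wrist_force: [0.3, 0.3, -2.2]
opening: 0.0547
grasp_force: 65.1
```

```bash
python3 -m inch '[[[0,0,0,0.7,0,0,0],[0,0,0,0,0,0,0]]]'; python3 -m inch '[[[0,0,0,0.7,0,0,0],[0,0,0,0,0,0,0]]]'
```

```text
time: 25.15
ee_pos: [0.4546, 0.0346, 0.0893]
tcp_rot: [180.0, 0.0, 100.9]
wrist_force: [-2.6, 0.3, 6.4]
opening: 0.0543
grasp_force: 65.8
time: 25.4
ee_pos: [0.4546, 0.0346, 0.0893]
tcp_rot: [179.9, 0.0, 100.9]
wrist_force: [-4.4, -0.7, 10.8]
opening: 0.0546
grasp_force: 66.5
```

Contact came at exactly the expected height (TCP at 0.0893 m). Easing off the press, then releasing and retreating.

```bash
python3 -m inch '[[[0,0,0,-1,0,0,0],[100,0,0,0,0,0,0],[100,0,0,0,0,0,0],[100,0,0,-15,0,0,0],[100,0,0,-40,0,0,0],[100,0,0,-50,0,0,0],[100,-10,0,-25,0,0,0],[100,0,0,0,0,0,0]]]'
python3 - <<'E'
from h import *
c=cam('wrist');s=cam('side')
a=cv2.resize(c['pixels'][20:300,220:420],(400,560));b=cv2.resize(s['pixels'][170:260,255:320],(400,560),interpolation=2)
cv2.imwrite('pics/f.png',np.hstack([a,b])[:,:,::-1])
E
```

```text
time: 26.4
ee_pos: [0.4574, 0.0245, 0.2218]
tcp_rot: [179.8, 0.0, 100.9]
wrist_force: [0.2, 0.0, -0.5]
opening: 0.0848
grasp_force: 0.0
```

View pics/f.png

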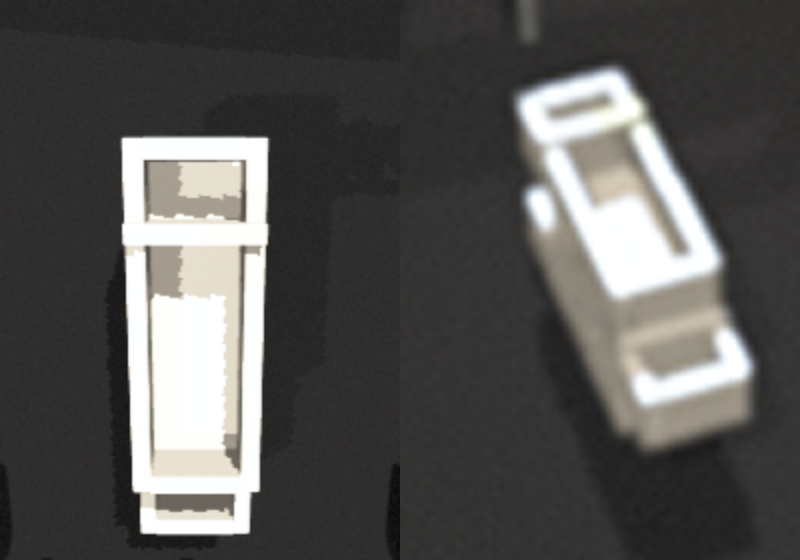

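The view shows the top tray flat and in line, with the short compartments open. I've used up my pictures, so I'll check the upper gap with numbers only, from a camera position above it.

```bash
python3 -m inch '[[[100,-40,0,0,0,0,0],[100,-45,0,0,0,0,0],[100,-40,0,0,0,0,0],[100,0,0,0,0,0,0],[100,0,0,0,0,0,0]]]'
python3 - <<'E'
from h import *
np.set_printoptions(precision=1,suppress=True)
c=cam('wrist');o=bot.get_obs();g=c['pixels'].astype(int).max(2)
B=np.array([.4553,.0342]);u=np.array([-.189,.982])
for k,z in((-35,.108),(-35,.077),(-75,.108),(-115,.072),(-83+4,.077)):print(k,z,proj(c,[*(B+u*k/1e3*1),z]))
e0=proj(c,[*(B+u*-.0406*1.0),.077]);v=int(e0[1]);cc=int(e0[0])
# end B of tray3 in world bottom-x ~ -75 ; tray2 bar face ~ -75.9
p=proj(c,[*(B+u*-.0755),.09]);v=int(p[1]);cc=int(p[0])
print(cc,v,[(i,int(x)) for i,x in zip(range(v-25,v+60),g[v-25:v+60,cc-12:cc+12].mean(1))])
E
```

```text
time: 27.12
ee_pos: [0.4796, -0.0976, 0.2182]
tcp_rot: [-179.9, -0.1, 100.9]
wrist_force: [0.3, 0.4, 0.5]
opening: 0.085
grasp_force: 0.0
-35 0.108 [np.float64(320.1015748374782), np.float64(68.41008351962492)]
-35 0.077 [np.float64(320.0509281133363), np.float64(73.14994865347461)]
-75 0.108 [np.float64(320.01905673468696), np.float64(124.08369884057433)]
-115 0.072 [np.float64(319.90889937629674), np.float64(167.34896636497075)]
-79 0.077 [np.float64(319.9724986217251), np.float64(127.33994133064945)]
319 123 [(98, 254), (99, 254), (100, 254), (101, 254), (102, 254), (103, 254), (104, 254), (105, 254), (106, 254), (107, 254), (108, 254), (109, 254), (110, 254), (111, 254), (112, 254), (113, 252), (114, 255), (115, 255), (116, 255), (117, 255), (118, 255), (119, 255), (120, 255), (121, 255), (122, 255), (123, 254), (124, 118), (125, 230), (126, 230), (127, 231), (128, 230), (129, 230), (130, 231), (131, 230), (132, 230), (133, 229), (134, 222), (135, 213), (136, 215), (137, 216), (138, 215), (139, 210), (140, 213), (141, 212), (142, 213), (143, 216), (144, 216), (145, 215), (146, 210), (147, 201), (148, 176), (149, 164), (150, 164), (151, 164), (152, 162), (153, 162), (154, 162), (155, 161), (156, 119), (157, 105), (158, 116), (159, 211), (160, 236), (161, 255), (162, 255), (163, 255), (164, 255), (165, 255), (166, 255), (167, 255), (168, 255), (169, 196), (170, 29), (171, 28), (172, 28), (173, 28), (174, 28), (175, 29), (176, 28), (177, 28), (178, 28), (179, 27), (180, 28), (181, 28), (182, 28)]
```

```bash
python3 -c "
from workcell import bot
print(bot.job_done())"
```

```text
the job is handed in; nothing more can be done
None
```

The staggered stack is built and the job handed in at about 27 s: both trays lie flat and in line, each about 1–2 mm clear of the cross bar below it by camera measurement; I did go over the picture limit, viewing 11 instead of 10.

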